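# Open the leaf jig with its lifting lever

## Robot

A 6-joint arm with a two-finger parallel gripper is mounted at the origin on the work surface. World frame = base frame: x ahead of the robot, y to its left, z up, the work surface at z = 0. Lengths are in mm, angles in degrees, forces in N, time in s.
With the tool pointing down it reaches from about 300 to 850 mm from the base axis. Payload 4.2 kg.
Tool frame: the origin (TCP) lies at the very end of the fingers, on their centre line; the grasp point (between the pads) lies 19 mm behind it (env.grip_point_offset is the distance from the TCP to the grasp point, in mm); z points along the fingers, y is the line along which they close (so a half turn about z gives the same grasp; the last joint's range is limited). The gripper opens to 91 mm and grips with 3 to 60 N. Pads are 32 mm wide; open, the fingers measure 118 mm over their backs; the gripper's body (76 mm by 178 mm) begins 60 mm behind the grasp point.
Start: joints at [-74.313, 18.312, 89.639, -0, 72.044, -1.146], TCP at [166.518, -550.377, 213.976] pointing down, gripper open.
Joint ranges: [-177.97, 177.97], [-48.28, 115.42], [12.27, 149.76], [-77.06, 257.06], [2.81, 150.46], [-146.56, 146.56]. Speed limits (degrees/s): [147.25, 147.25, 180, 180, 180, 180].

## Interface

Orientations are given as [roll, pitch, yaw] about the fixed x, y, z axes, in that order (R = Rz(yaw) Ry(pitch) Rx(roll)).
In Python, from workcell import env gives the robot as it stands. The module is installed in compiled form; this text tells all that it offers.
- The arm moves only by the tool arm_command, never from a script. Its argument "rows" is a list of rows, each an object with "delta_pos": the shift along the tool's x, y, z in mm, a list of three; "roll": the turn about the tool's z in units of 5 degrees (1.0 is 5 degrees); "jaw": the opening in per cent of the stroke, from 0 (shut) to 100 (fully open). A call has 1 to 20 rows; each row is the pose to reach, as a shift and turn from the pose commanded when the call began, along the tool's axes at that moment; what a row does not reach only later rows make up. A row lasts 1/12 s, in which the tool goes at most 41.7 mm and 7.16 degrees, less where a joint would pass 70% of its speed; a pose out of reach is approached as far as the arm can. A call with a gripper value outside its range is refused whole. The fingers move at their own pace and stop on an object; "squeeze" is the grip in N (left out, the last holds). Time passes only in rows, so rows that repeat a pose let the fingers close. It gives the time, the measured TCP pose, the force, the opening and the grip force at its end, in the units of the state.
- env.state(): the state, without advancing time (a new reading comes with each control period).
- env.grab_frame(name): name is "scene" or "top" or "wrist"; returns a dict with "img" (480x640x3 uint8, blue, green, red), "z_map" (480x640 float32, mm along the optical axis (not along the pixel's ray), 0 where there is no reading), "fov_y" (degrees; the focal length in pixels is half the picture's height over the tangent of half this angle, whatever the lens; pixels are square), "cx", "cy" (the principal point, pixels), "dist" ([k1, k2, p1, p2, k3] as OpenCV has them; the pictures are not rectified), "R" (3x3) and "t" (3): a world point X has camera coordinates R X + t; the wrist camera has in their place "T_tool_cam" (4x4, takes a point from camera to tool coordinates, whose origin is the TCP and whose axes are the flange's). Camera axes: x right, y down, z forward; pixel columns grow to the right and rows downward; lengths in mm; the calibration is good to about 2 mm. A picture is of the moment at which its call begins: read the wrist's pose just before it.
- env.job_done(): hands the job in; it is judged then, once.
The state is a dict: "time_s": time; "qpos": joint angles; "qvel": joint speeds; "effort": joint torques, N m; "ee_pos": TCP position; "ee_rot": TCP orientation; "force": force on the tool from outside, world axes, zero at the start; "torque": the same for the moment, N m; "gripper_width": finger opening in mm; "gripper_force": force on a finger pad.
Only numpy, scipy, OpenCV 4.12 (cv2) and the standard library are available. Lean on these libraries where they do the work, as an engineer would, in place of code of your own. Each camera call takes 0.05 s, during which the arm holds its last target. There are 200 camera calls.

## Task

Open the screwing jig so that a colleague can take the housing out: push the retaining strap round by its ball knob until it is clear of the heavy hinged leaf, then press the long end of the lifting lever down to its stop so that the leaf rises. Finish while still holding the lever down and the leaf up. Pick nothing up, do not touch the leaf or the housing, and leave the other things on the bench where they are.

Things in the scene. Friction and masses are not known exactly. Their poses are not given: they have to be found in the camera images.
- fixture: The leaf jig, fixed to the bench: an aluminium plate 230 mm (its x) by 440 mm (its y) and 15 mm thick, with the leaf, lever and strap on it. Origin on the bench surface; the plate spans y from -85 to +355 mm. Its +y runs from the lever's grip towards the leaf's hinge, its z is up; its x is 50 mm at the lever and -50 mm at the strap's post
- lever_grip (a point): The place to press: upper side of the lever's black round grip (25 mm thick, 105 mm long), near the middle of its length. The lever's pivot is 225 mm from here; at rest the bar slopes up 28 degrees to the grip, about 205 mm over the bench. The lever swings in the jig's y-z plane: pressed down, this point sinks about 130 mm and moves about 30 mm outwards (jig -y)
- lever_pivot (a point): Centre of the lever's pivot pin, 89 mm above the bench; the pin runs along the jig's x. The short end, 75 mm long with a roller nose, reaches from here under the leaf's front edge
- lever (a joint): Angle of the lever (rad): 0 at rest with the grip up, growing as the grip is pressed down, 0.60 on its stop. Pressing takes about 2.5 to 5 N at the grip; let go, the leaf's weight brings the lever back up
- strap_knob (a point): Centre of the black ball knob (23 mm) on a pin on the tail of the retaining strap, 56 mm from the strap's post and about 123 mm above the bench. The pin below the ball is 9 mm thick, 24 mm tall; the strap below it is a flat steel bar 22 mm wide, 130 mm long, its upper face 30 mm under this point. To free the leaf, push the knob towards the jig's -x, round the post
- strap_post (a point): The upright axis about which the strap swings, given at the height of the knob's centre
- strap (a joint): Angle of the strap (rad): 0 with its nose square over the leaf's front edge and its tail with the knob along the jig's -y; grows as the knob is pushed towards the jig's -x; the nose is clear of the leaf from 1.2; stop at 1.57, with the tail along -x. It turns stiffly, about 2 N at the knob, and stays where it is left
- leaf (a joint): Angle of the heavy leaf (rad): 0 lying shut, growing as its front edge rises; about 0.29 when the lever is on its stop
- leaf_edge (a point): Middle of the upper front edge of the leaf, a steel frame 156 mm (jig x) by 182 mm, 20 mm thick, 3.3 kg, with a window and guide bushes; it is hinged along its far edge, 170 mm from here in the jig's +y. Its upper face is 82 mm above the bench when shut
- housing: Black moulded housing 74 x 104 x 36 mm lying loose in the nest under the leaf; origin at the centre of its underside. Not to be touched
- spare_housing: The same kind of housing lying on the bench on the strap's side of the jig; bystander
- screw_cup: Grey open cup of screws, 56 mm wide, 28 mm tall, standing on the jig's plate beside the lever; bystander
- screwdriver: Screwdriver lying on the bench beyond the lever's grip; bystander
- sleeve: White plastic sleeve, 44 mm wide, 55 mm tall, standing on the bench on the lever's side; bystander
- adhesive: Small white bottle, 36 mm wide, 100 mm tall, standing on the bench on the lever's side; bystander
- wrench: Wrench lying on the bench beyond the screwdriver; bystander

How it is judged (in metres and radians):
On the way, in this order (a step that is already met when the one before it is completed fails the run):
1. the strap is swung clear of the leaf while the leaf still lies shut (value of joint strap above 1.2 rad and value of joint leaf below 0.02 rad), for 0.2 s.
2. the lever is pressed down and the leaf is up (value of joint lever above 0.54 rad and value of joint leaf above 0.24 rad), for 0.2 s.
At the end, for the whole second after the job is handed in: The strap is clear of the leaf (1.2 rad or more), the lever is held down by the fingers (over 1 N) within 0.06 rad of its stop, and the leaf stands raised (0.24 rad or more) on the lever alone; the housing lies in its nest (all of step 2 and value of joint strap above 1.2 rad and contact force between the fingers and lever above 1 N and contact force between the fingers and leaf below 0.5 N and distance of housing from where it was at the start of the episode below 0.01 m); the arm keeps its last pose, push and grip.
It fails at once if the robot touched the leaf (contact force between any of the fingers, the arm and leaf above 1 N).
It fails at once if the housing in the jig was touched or moved (contact force between any of the fingers, the arm and housing above 0.5 N or distance of housing from where it was at the start of the episode above 0.01 m).
It fails at once if a bystander was moved or picked up (distance of any of spare_housing, screw_cup, screwdriver, sleeve, adhesive, wrench from where it was at the start of the episode above 0.02 m).
It also fails if it takes over 51 s, if anything falls off the work surface, if the arm or the gripper's body presses on something with over 40 N, if the wrist force passes 120 N, or if a joint passes its speed limit or range.

## Working session

There is one attempt and no reset: what is moved stays moved. The work goes in short steps, Python scripts to look and compute and a tool call to move; the robot and the scene stay as the last step left them, time stands still between calls to the robot, and variables do not carry over. Pictures are saved under pics/ and viewed, at most 10 in all, crops included, and the job is handed in when it is done.

Besides the shell and the picture viewer there is one more tool, called after ">>>" by a JSON object that holds its "name" and its "arguments", one argument or row to a line. arm_command: Moves the arm, as the interface text tells. Its arguments: {"type":"object","properties":{"rows":{"type":"array"},"squeeze":{"type":"number"}},"required":["rows"]}

```bash
mkdir -p pics; cat > h.py <<'E'
import numpy as np, cv2
from workcell import env
def K(f):
    F=240/np.tan(np.radians(f["fov_y"]/2)); return np.array([[F,0,f["cx"]],[0,F,f["cy"]],[0,0,1.]])
def pt(f,u,v,z=None,zw=None):
    d=np.array(f["dist"],float)
    n=cv2.undistortPoints(np.array([[[u,v]]],float),K(f),d)[0,0]; r=np.array([n[0],n[1],1])
    R=np.array(f["R"]);t=np.array(f["t"])
    if zw is not None:
        c=-R.T@t; w=R.T@r; return c+w*(zw-c[2])/w[2]
    if z is None:
        p=f["z_map"][int(v)-1:int(v)+2,int(u)-1:int(u)+2]; p=p[p>0]; z=np.median(p)
    return R.T@(r*z-t)
E
python3 - <<'E'
from h import *
import pickle
for n in("top","scene"):
    f=env.grab_frame(n); pickle.dump(f,open(n+".pkl","wb")); cv2.imwrite(f"pics/{n}.png",f["img"]); print(n,f["fov_y"],f["t"])
print(env.state())
E
```

```text
top 45.69211590401606 [  -5.85736854  597.67308687 1225.77122059]
scene 49.21664640102441 [ 437.18399638 -186.81531479 1382.07936854]
{'time_s': 0.1, 'qpos': array([-7.43131991e+01,  1.83471376e+01,  8.96985791e+01, -5.68382778e-04,
        7.20433008e+01, -1.14756979e+00]), 'qvel': array([ 0.03612696, -0.11765295, -0.21550712,  0.05315393,  0.02865403,
        0.0096447 ]), 'effort': array([ 4.26146735e-04, -4.13333166e+01, -2.32510024e+01,  7.29951099e-02,
        4.22784348e-02, -5.23179801e-05]), 'ee_pos': array([ 166.38567297, -549.93854209,  213.21844544]), 'ee_rot': array([-1.79910989e+02, -1.24248597e-03,  1.68345454e+01]), 'force': array([ 0.42182359, -0.20712248,  0.42467159]), 'torque': array([ 0.03598325, -0.01790516, -0.01361207]), 'gripper_force': 0.0, 'gripper_width': 91.22918125266528}
```

View pics/top.png

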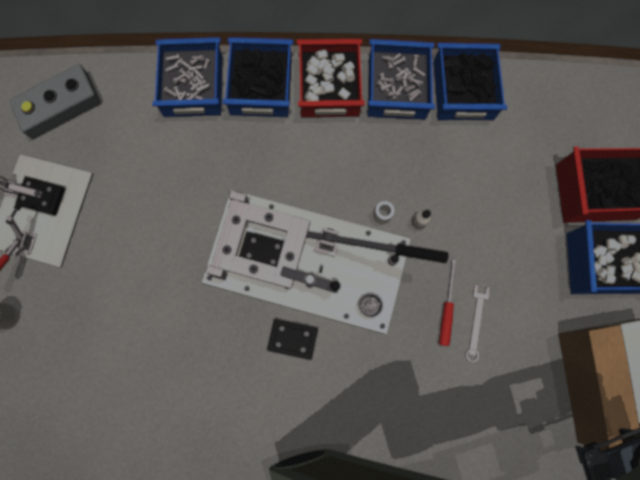

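View pics/scene.png

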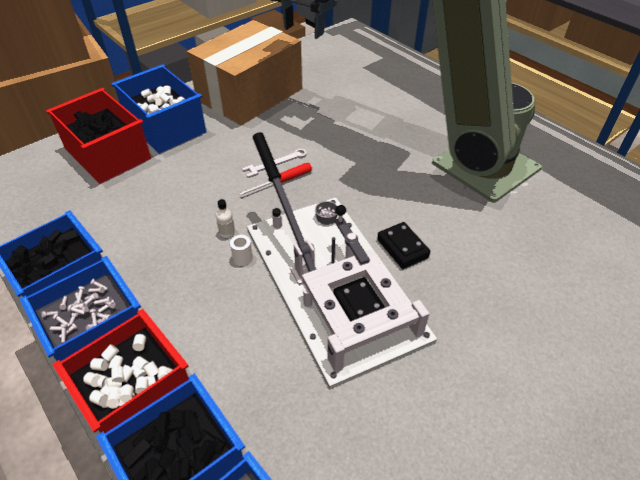

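```bash
python3 - <<'E'
from h import *
import pickle
f=pickle.load(open("top.pkl","rb")); s=pickle.load(open("scene.pkl","rb"))
np.set_printoptions(precision=1,suppress=True)
for n,u,v,z in[("c1",233,192,15),("c2",411,240,15),("c3",388,333,15),("c4",203,282,15),("knob",335,286,134),("post",310,280,100),("grip0",400,248,180),("gripmid",422,253,205),("gripend",447,257,230),("cup",370,305,43),("sleeve",385,211,55),("adh",424,216,100),("sdtip",454,262,5),("sdend",445,344,15),("spare",293,339,36),("leafL",303,240,82)]:
    print(n,pt(f,u,v,zw=z),pt(f,u,v))
print("scene")
for n,u,v in[("knob",341,210),("gripend",259,136),("gripmid",265,156),("grip0",274,178)]: print(n,pt(s,u,v))
c=cv2.resize(f["img"][180:350,190:480],None,fx=2.7,fy=2.7,interpolation=cv2.INTER_CUBIC); cv2.imwrite("pics/tc.png",c)
E
```

```text
c1 [723.2 205.2  15. ] [702.6 194.9  89.5]
c2 [ 611.4 -213.4   15. ] [ 614.7 -216.5   -2. ]
c3 [ 396.1 -156.    15. ] [ 396.4 -158.     0.9]
c4 [509.3 267.4  15. ] [509.6 267.8  12.6]
knob [490.1 -29.9 134. ] [490.2 -30.  132.9]
post [506.2  22.1 100. ] [506.2  22.1 100.5]
grip0 [ 563.3 -160.1  180. ] [ 563.4 -160.1  179.5]
gripmid [ 549.2 -200.   205. ] [ 549.8 -200.7  201.4]
gripend [ 537.4 -244.1  230. ] [ 539.4 -247.1  218. ]
cup [ 457.5 -112.5   43. ] [ 458.3 -113.6   32.2]
sleeve [ 670.7 -147.9   55. ] [ 683.3 -155.     3.2]
adh [ 649.4 -228.1  100. ] [ 649.8 -228.4   98.6]
sdtip [ 561.5 -316.4    5. ] [ 560.6 -314.8   11.1]
sdend [ 370.8 -286.8   15. ] [ 370.7 -284.8   23.2]
spare [381.6  58.7  36. ] [381.7  58.9  29.5]
leafL [596.7  38.1  82. ] [596.6  38.1  82.3]
scene
knob [496.7 -22.7 131. ]
gripend [ 544.3 -232.4  221.1]
gripmid [ 559.  -193.7  199.1]
grip0 [ 569.3 -151.3  172.7]
```

View pics/tc.png

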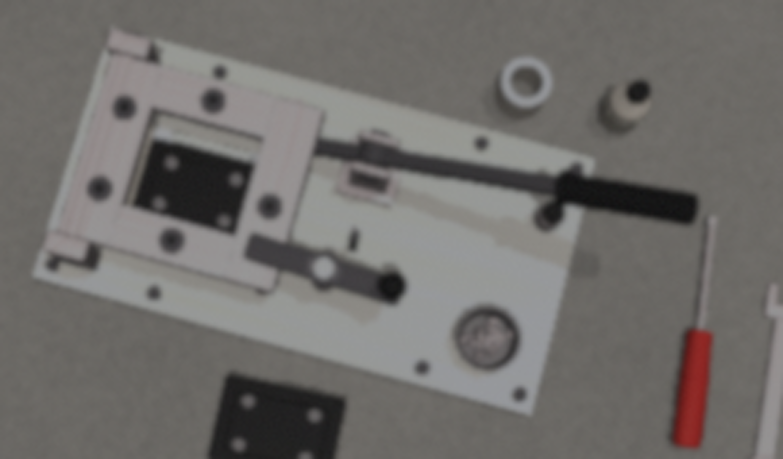

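```bash
cat >> h.py <<'E'
from scipy.spatial.transform import Rotation as Ro
np.set_printoptions(precision=1,suppress=True)
ex=np.array([.966,-.259,0]); ey=np.array([.259,.966,0]); post=np.array([505,24.5,0])
def deltas(T):  # T: list of (x,y,z,yaw)
    s=env.state(); R=Ro.from_euler("xyz",s["ee_rot"],degrees=True).as_matrix()
    print(s["time_s"],s["ee_pos"],s["ee_rot"],s["force"])
    for x,y,z,w in T: print(R.T@(np.array([x,y,z])-s["ee_pos"]), round(-(w-s["ee_rot"][2])/5,2))
def arc(th,gap=25,z=105):
    p=post+56*(-np.sin(th)*ex-np.cos(th)*ey)-gap*(-np.cos(th)*ex+np.sin(th)*ey)
    return (p[0],p[1],z,75-np.degrees(th))
E
python3 - <<'E'
from h import *
import pickle
f=pickle.load(open("top.pkl","rb"))
for u,v in[(320,267),(321,269),(321,271),(320,273)]: print(pt(f,u,v))
a=arc(0,33)
deltas([(166,-550,260,17),(a[0],a[1],260,75)])
E
```

```text
[535.9   0.6  90.3]
[535.7  -2.3  59.7]
[535.7  -3.   25.9]
[532.2  -0.9  16.9]
0.1 [ 166.4 -549.9  213.2] [-179.9   -0.    16.8] [ 0.4 -0.2  0.4]
[ -0.4  -0.1 -46.8] -0.03
[ 489.  -386.8  -46.2] -11.63
```

>>> {"name": "arm_command", "arguments": {
  "rows": [
    {"delta_pos":[0,0,-24],"roll":0,"jaw":0},
    {"delta_pos":[0,0,-46],"roll":0,"jaw":0},
    {"delta_pos":[25,-20,-46],"roll":-0.6,"jaw":0},
    {"delta_pos":[54,-43,-46],"roll":-1.3,"jaw":0},
    {"delta_pos":[83,-65,-46],"roll":-2,"jaw":0},
    {"delta_pos":[112,-88,-46],"roll":-2.7,"jaw":0},
    {"delta_pos":[141,-111,-46],"roll":-3.4,"jaw":0},
    {"delta_pos":[170,-134,-46],"roll":-4.1,"jaw":0},
    {"delta_pos":[199,-157,-46],"roll":-4.8,"jaw":0},
    {"delta_pos":[228,-180,-46],"roll":-5.5,"jaw":0},
    {"delta_pos":[257,-203,-46],"roll":-6.2,"jaw":0},
    {"delta_pos":[286,-226,-46],"roll":-6.9,"jaw":0},
    {"delta_pos":[315,-249,-46],"roll":-7.6,"jaw":0},
    {"delta_pos":[344,-272,-46],"roll":-8.3,"jaw":0},
    {"delta_pos":[373,-295,-46],"roll":-9,"jaw":0},
    {"delta_pos":[402,-318,-46],"roll":-9.7,"jaw":0},
    {"delta_pos":[431,-341,-46],"roll":-10.4,"jaw":0},
    {"delta_pos":[460,-364,-46],"roll":-11,"jaw":0},
    {"delta_pos":[489,-387,-46],"roll":-11.6,"jaw":0},
    {"delta_pos":[489,-387,-46],"roll":-11.6,"jaw":0}
  ]
}}

```text
time_s: 1.77
ee_pos: [525.4, -33.4, 259.1]
ee_rot: [180.0, -0.2, 75.2]
force: [-1.1, 0.3, -0.5]
gripper_width: 0.4
gripper_force: 0.0
```

```bash
python3 - <<'E'
from h import *
f=env.grab_frame("scene")
cv2.imwrite("pics/s2.png",cv2.resize(f["img"][90:330,200:460],None,fx=2.4,fy=2.4))
a=arc(0,33); print(a); deltas([a,(a[0],a[1],150,75)])
E
```

```text
(np.float64(522.374), np.float64(-38.143), 105, np.float64(75.0))
1.8167 [523.6 -35.8 259. ] [-179.9   -0.    75.1] [-0.5 -0.3  0.1]
[ -2.6  -0.4 154. ] 0.02
[ -2.6  -0.4 109. ] 0.02
```

View pics/s2.png

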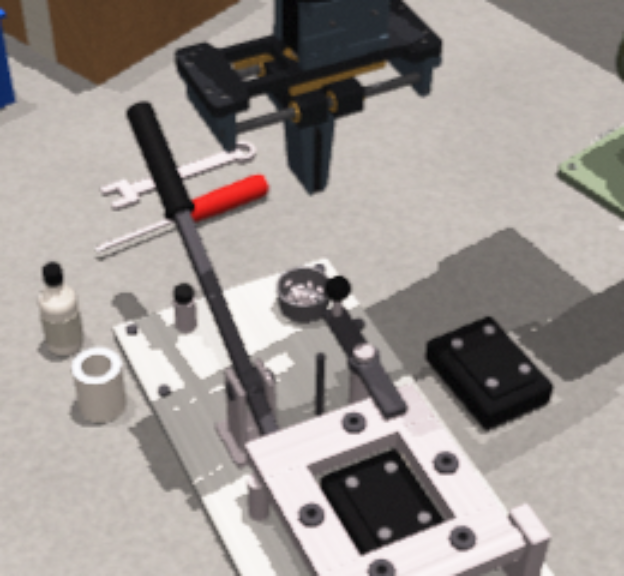

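The view shows closed fingers (tip at crop 318,188) hovering beside the knob (337,287), with the lever and thin pin clear of the descent.

>>> {"name": "arm_command", "arguments": {
  "rows": [
    {"delta_pos":[0,0,20],"roll":0,"jaw":0},
    {"delta_pos":[0,0,45],"roll":0,"jaw":0},
    {"delta_pos":[0,0,70],"roll":0,"jaw":0},
    {"delta_pos":[0,0,95],"roll":0,"jaw":0},
    {"delta_pos":[0,0,115],"roll":0,"jaw":0},
    {"delta_pos":[0,0,130],"roll":0,"jaw":0},
    {"delta_pos":[0,0,142],"roll":0,"jaw":0},
    {"delta_pos":[0,0,150],"roll":0,"jaw":0},
    {"delta_pos":[0,0,153],"roll":0,"jaw":0},
    {"delta_pos":[0,0,153],"roll":0,"jaw":0}
  ]
}}

```text
time_s: 2.65
ee_pos: [521.9, -38.9, 106.5]
ee_rot: [-179.9, 0.0, 74.8]
force: [-0.8, -0.3, 0.4]
gripper_width: 0.4
gripper_force: 0.0
```

```bash
python3 - <<'E'
from h import *
deltas([arc(0)]+[arc(t) for t in np.arange(.1,1.51,.1)])
E
```

```text
2.65 [521.9 -38.9 106.5] [-179.9    0.    74.8] [-0.8 -0.3  0.4]
[ 0.8 -7.7  1.5] -0.04
[ -1.4 -13.4   1.5] 1.1
[ -3.1 -19.3   1.5] 2.25
[ -4.2 -25.4   1.5] 3.39
[ -4.6 -31.5   1.5] 4.54
[ -4.4 -37.6   1.5] 5.69
[ -3.7 -43.7   1.6] 6.83
[ -2.3 -49.7   1.6] 7.98
[ -0.3 -55.5   1.6] 9.12
[  2.2 -61.1   1.6] 10.27
[  5.3 -66.4   1.6] 11.42
[  8.9 -71.3   1.6] 12.56
[ 13.  -75.9   1.6] 13.71
[ 17.5 -80.1   1.6] 14.85
[ 22.4 -83.7   1.6] 16.0
[ 27.6 -86.9   1.6] 17.15
```

>>> {"name": "arm_command", "arguments": {
  "rows": [
    {"delta_pos":[0.5,-4,0],"roll":0,"jaw":0},
    {"delta_pos":[0.5,-7.5,0],"roll":0,"jaw":0},
    {"delta_pos":[0,-10.5,0],"roll":0.5,"jaw":0},
    {"delta_pos":[-1.5,-13.5,0],"roll":1.1,"jaw":0},
    {"delta_pos":[-2.3,-16.5,0],"roll":1.7,"jaw":0},
    {"delta_pos":[-3,-19.5,0],"roll":2.2,"jaw":0},
    {"delta_pos":[-3.7,-22.5,0],"roll":2.8,"jaw":0},
    {"delta_pos":[-4.2,-25.5,0],"roll":3.4,"jaw":0},
    {"delta_pos":[-4.4,-28.5,0],"roll":4,"jaw":0},
    {"delta_pos":[-4.6,-31.5,0],"roll":4.5,"jaw":0},
    {"delta_pos":[-4.5,-34.5,0],"roll":5.1,"jaw":0},
    {"delta_pos":[-4.4,-37.5,0],"roll":5.7,"jaw":0},
    {"delta_pos":[-4,-40.5,0],"roll":6.3,"jaw":0},
    {"delta_pos":[-3.7,-43.5,0],"roll":6.8,"jaw":0},
    {"delta_pos":[-3,-46.5,0],"roll":7.4,"jaw":0},
    {"delta_pos":[-2.3,-49.5,0],"roll":8,"jaw":0},
    {"delta_pos":[-2.3,-49.5,0],"roll":8,"jaw":0}
  ]
}}

```text
time_s: 4.07
ee_pos: [474.6, -27.5, 108.1]
ee_rot: [179.9, -0.1, 34.8]
force: [0.7, -0.0, 0.5]
gripper_width: 0.7
gripper_force: 0.4
```

```bash
python3 - <<'E'
from h import *
deltas([arc(t) for t in np.arange(.7,1.51,.1)])
f=env.grab_frame("scene")
cv2.imwrite("pics/s3.png",cv2.resize(f["img"][130:330,250:460],None,fx=2.8,fy=2.8))
E
```

```text
4.0667 [474.6 -27.5 108.1] [179.9  -0.1  34.8] [ 0.7 -0.   0.5]
[-1.3 -0.3  3.1] -0.02
[-3.5 -6.   3. ] 1.13
[ -5.2 -11.9   3. ] 2.28
[ -6.2 -18.    3. ] 3.42
[ -6.7 -24.1   3. ] 4.57
[ -6.5 -30.2   3. ] 5.71
[ -5.7 -36.3   3. ] 6.86
[ -4.3 -42.3   3. ] 8.0
[ -2.3 -48.1   3. ] 9.15
```

View pics/s3.png

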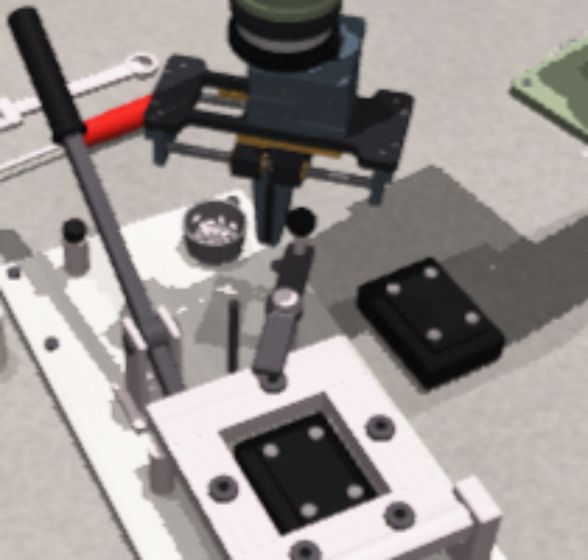

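The strap is turning: the knob (301,222) is pushed by the fingertips (270,235), and the leaf is shut. Continuing.

>>> {"name": "arm_command", "arguments": {
  "rows": [
    {"delta_pos":[-2.4,-3,1],"roll":0.6,"jaw":0},
    {"delta_pos":[-3.5,-6,2],"roll":1.1,"jaw":0},
    {"delta_pos":[-4.4,-9,2],"roll":1.7,"jaw":0},
    {"delta_pos":[-5.2,-12,2],"roll":2.3,"jaw":0},
    {"delta_pos":[-5.8,-15,2],"roll":2.9,"jaw":0},
    {"delta_pos":[-6.2,-18,2],"roll":3.4,"jaw":0},
    {"delta_pos":[-6.5,-21,2],"roll":4,"jaw":0},
    {"delta_pos":[-6.7,-24,2],"roll":4.6,"jaw":0},
    {"delta_pos":[-6.6,-27,2],"roll":5.1,"jaw":0},
    {"delta_pos":[-6.5,-30,2],"roll":5.7,"jaw":0},
    {"delta_pos":[-6.1,-33,2],"roll":6.3,"jaw":0},
    {"delta_pos":[-5.7,-36,2],"roll":6.9,"jaw":0},
    {"delta_pos":[-5,-39,2],"roll":7.4,"jaw":0},
    {"delta_pos":[-4.3,-42,2],"roll":8,"jaw":0},
    {"delta_pos":[-3.3,-45,2],"roll":8.6,"jaw":0},
    {"delta_pos":[-2.3,-48,2],"roll":9.1,"jaw":0},
    {"delta_pos":[-2.3,-48,2],"roll":9.1,"jaw":0},
    {"delta_pos":[-2.3,-48,2],"roll":9.1,"jaw":0}
  ]
}}

```text
time_s: 5.62
ee_pos: [444.7, 10.5, 105.2]
ee_rot: [180.0, -0.0, -10.5]
force: [0.6, -1.2, 0.6]
gripper_width: 0.6
gripper_force: 0.1
```

```bash
python3 - <<'E'
from h import *
p=np.array([522,-101.5,0])+50*ex   # lever plane, jig y=0
print(p+113*ey)
g=p+(113-193)*ey; print("press",g)
a=arc(1.5,45)
deltas([(a[0],a[1],108,-11),(a[0],a[1],270,-11),(g[0],g[1],270,-15)])
f=env.grab_frame("scene")
cv2.imwrite("pics/s4.png",cv2.resize(f["img"][130:330,250:460],None,fx=2.8,fy=2.8))
E
```

```text
[599.6  -5.3   0. ]
press [ 549.6 -191.7    0. ]
5.6167 [444.7  10.5 105.2] [180.   -0.  -10.5] [ 0.6 -1.2  0.6]
[ 0.4 19.8 -2.8] 0.09
[   0.4   19.8 -164.8] 0.09
[ 140.1  179.6 -164.8] 0.89
```

View pics/s4.png

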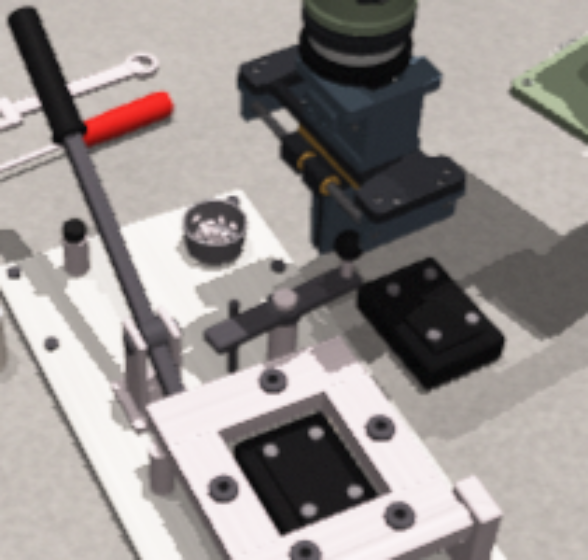

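The strap now lies across the jig (knob at 347,243; nose at 215,338 beside the pin), clear of the leaf. Next, back off, rise and go over the grip.

>>> {"name": "arm_command", "arguments": {
  "rows": [
    {"delta_pos":[0,8,0],"roll":0,"jaw":0},
    {"delta_pos":[0,20,-3],"roll":0,"jaw":0},
    {"delta_pos":[0,20,-30],"roll":0,"jaw":0},
    {"delta_pos":[0,20,-65],"roll":0,"jaw":0},
    {"delta_pos":[0,20,-100],"roll":0,"jaw":0},
    {"delta_pos":[0,20,-135],"roll":0,"jaw":0},
    {"delta_pos":[0,20,-160],"roll":0,"jaw":0},
    {"delta_pos":[17,41,-165],"roll":0.2,"jaw":0},
    {"delta_pos":[35,62,-165],"roll":0.4,"jaw":0},
    {"delta_pos":[53,83,-165],"roll":0.6,"jaw":0},
    {"delta_pos":[71,104,-165],"roll":0.9,"jaw":0},
    {"delta_pos":[89,125,-165],"roll":0.9,"jaw":0},
    {"delta_pos":[107,146,-165],"roll":0.9,"jaw":0},
    {"delta_pos":[125,167,-165],"roll":0.9,"jaw":0},
    {"delta_pos":[140,185,-165],"roll":0.9,"jaw":0},
    {"delta_pos":[140,185,-165],"roll":0.9,"jaw":0},
    {"delta_pos":[140,185,-165],"roll":0.9,"jaw":0}
  ]
}}

```text
time_s: 7.08
ee_pos: [547.8, -198.5, 269.1]
ee_rot: [-180.0, 0.1, -15.2]
force: [-0.0, 0.7, -0.2]
gripper_width: 0.4
gripper_force: 0.0
```

```bash
python3 - <<'E'
from h import *
f=env.grab_frame("scene")
cv2.imwrite("pics/s5.png",cv2.resize(f["img"][60:260,200:400],None,fx=2.9,fy=2.9))
pv=np.array([599.6,-5.3,89]); T=[]
for th in [0,.1,.2,.3,.4,.5,.6]:
    s=np.radians(28)-th; L=228
    w=pv+(-L*np.cos(s)+12.5*np.sin(s))*ey; z=89+L*np.sin(s)+12.5*np.cos(s)
    T.append((w[0],w[1],z,-15))
print(T[0][:3],T[-1][:3]); deltas(T)
E
```

```text
(np.float64(548.980092931014), np.float64(-194.0985723113533), np.float64(207.0763612259197)) (np.float64(540.5538173516567), np.float64(-225.52630285057805), np.float64(76.09683650579942))
7.1333 [ 547.5 -197.6  269.3] [-180.     0.1  -15.2] [ 0.6  0.8 -0. ]
[ 0.7 -3.7 62.3] -0.04
[ 0.7  7.1 82.4] -0.04
[  0.8  15.9 103.4] -0.04
[  0.9  22.5 125.3] -0.04
[  0.9  26.9 147.7] -0.04
[  1.   29.  170.4] -0.04
[  1.   28.9 193.2] -0.04
```

View pics/s5.png

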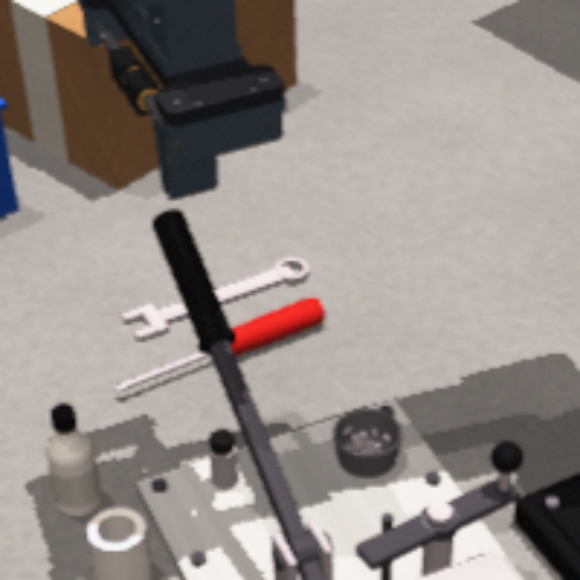

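The fingertips (190,190) hang above the grip (190,280), and the strap stays open. Descend and press along the arc.

>>> {"name": "arm_command", "arguments": {
  "rows": [
    {"delta_pos":[0.5,-4,25],"roll":0,"jaw":0},
    {"delta_pos":[0.7,-4,42],"roll":0,"jaw":0},
    {"delta_pos":[0.7,-3,50],"roll":0,"jaw":0},
    {"delta_pos":[0.7,-3,56],"roll":0,"jaw":0},
    {"delta_pos":[0.7,-3,62],"roll":0,"jaw":0},
    {"delta_pos":[0.7,2,72],"roll":0,"jaw":0},
    {"delta_pos":[0.7,7,82],"roll":0,"jaw":0},
    {"delta_pos":[0.7,11,92],"roll":0,"jaw":0},
    {"delta_pos":[0.8,15,102],"roll":0,"jaw":0},
    {"delta_pos":[0.8,19,113],"roll":0,"jaw":0},
    {"delta_pos":[0.8,22,124],"roll":0,"jaw":0},
    {"delta_pos":[0.8,25,135],"roll":0,"jaw":0},
    {"delta_pos":[0.9,27,147],"roll":0,"jaw":0},
    {"delta_pos":[0.9,28,158],"roll":0,"jaw":0},
    {"delta_pos":[1,29,169],"roll":0,"jaw":0},
    {"delta_pos":[1,29,178],"roll":0,"jaw":0},
    {"delta_pos":[1,29,185],"roll":0,"jaw":0},
    {"delta_pos":[1,29,190],"roll":0,"jaw":0},
    {"delta_pos":[1,29,193],"roll":0,"jaw":0},
    {"delta_pos":[1,29,193],"roll":0,"jaw":0}
  ]
}}

```text
time_s: 8.8
ee_pos: [541.9, -226.4, 77.8]
ee_rot: [179.9, -0.1, -15.2]
force: [-1.8, 0.3, 3.3]
gripper_width: 0.7
gripper_force: 2.0
```

```bash
python3 - <<'E'
from h import *
s=env.state(); print(s["ee_pos"],s["force"],s["qvel"])
f=env.grab_frame("scene")
cv2.imwrite("pics/s6.png",cv2.resize(f["img"][100:380,200:460],None,fx=2.1,fy=2.1))
E
```

```text
[ 541.9 -226.4   77.8] [-1.8  0.3  3.3] [ 0.  -0.2 -0.1  0.   0.4 -0.1]
```

View pics/s6.png

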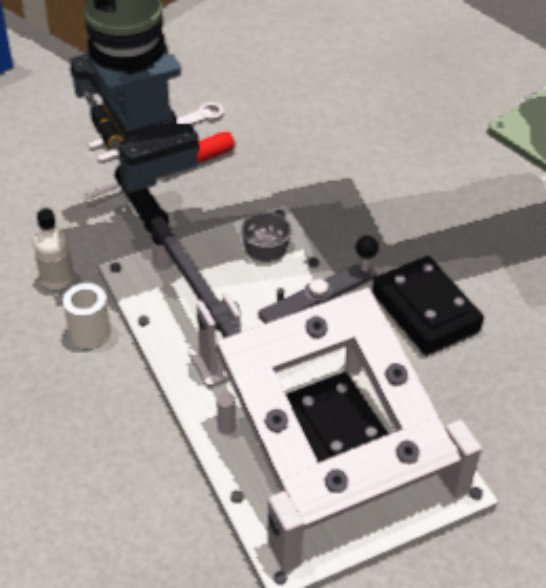

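The leaf is raised and the lever almost flat, with fingers on the grip (about 140,180). I'll press slightly more, to seat it on its stop.

>>> {"name": "arm_command", "arguments": {
  "rows": [
    {"delta_pos":[0,0,1.5],"roll":0,"jaw":0},
    {"delta_pos":[0,0,3],"roll":0,"jaw":0},
    {"delta_pos":[0,0,4],"roll":0,"jaw":0},
    {"delta_pos":[0,0,4],"roll":0,"jaw":0},
    {"delta_pos":[0,0,4],"roll":0,"jaw":0},
    {"delta_pos":[0,0,4],"roll":0,"jaw":0}
  ]
}}

```text
time_s: 9.35
ee_pos: [542.0, -226.5, 77.0]
ee_rot: [179.9, -0.2, -15.1]
force: [-6.3, 1.5, 21.2]
gripper_width: 0.7
gripper_force: 10.9
```

The force rose to 21 N with only 0.8 mm more travel, so the lever is on its stop. Checking that it holds steady, then handing in.

>>> {"name": "arm_command", "arguments": {
  "rows": [
    {"delta_pos":[0,0,0],"roll":0,"jaw":0},
    {"delta_pos":[0,0,0],"roll":0,"jaw":0},
    {"delta_pos":[0,0,0],"roll":0,"jaw":0},
    {"delta_pos":[0,0,0],"roll":0,"jaw":0},
    {"delta_pos":[0,0,0],"roll":0,"jaw":0},
    {"delta_pos":[0,0,0],"roll":0,"jaw":0}
  ]
}}

```text
time_s: 9.85
ee_pos: [542.0, -226.5, 77.0]
ee_rot: [179.9, -0.2, -15.1]
force: [-6.5, 1.1, 22.3]
gripper_width: 0.8
gripper_force: 10.9
```

```bash
python3 -c "
from h import *
s=env.state(); print(s['ee_pos'],s['force']); print(env.job_done())"
```

```text
[ 542.  -226.5   77. ] [-6.5  1.1 22.3]
the job is handed in; nothing more can be done
None
```

I swung the strap clear of the leaf, then pressed the lever to its stop, and handed the job in at about 9.9 s with the fingers holding the lever down at about 22 N and the leaf up; no verdict came back.

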